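# Seat the green filter cup loosely in its sleeve

## Robot

A 6-joint arm with a two-finger parallel gripper is mounted at the origin on the work surface. World frame = base frame: x ahead of the robot, y to its left, z up, the work surface at z = 0. Lengths are in m, angles in rad, forces in N, time in s.
With the tool pointing down it reaches from about 0.25 to 0.775 m from the base axis. Payload 4 kg.
Tool frame: the origin (TCP) lies on the centre line of the jaws, within the pads' length; the fingertips stand 14 mm ahead of it and the grasp point (between the pads) lies 5 mm behind it (robot.tcp_to_tips is the distance from the TCP to the fingertips, in m); z points along the fingers, y is the line along which they close (so a half turn about z gives the same grasp; the last joint's range is limited). The gripper opens to 94 mm and grips with 3 to 60 N. Pads are 16 mm wide; open, the fingers measure 119 mm over their backs; the gripper's body (75 mm by 177 mm) begins 78 mm behind the grasp point.
Start: joints at [1.171, 0.087, 1.371, -0, 1.684, -0.103], TCP at [0.161, 0.526, 0.22] pointing down, gripper open.
Joint ranges: [-3.1, 3.1], [-0.76, 2.03], [0.27, 2.55], [-1.08, 4.22], [0.17, 2.65], [-2.57, 2.57]. Speed limits (rad/s): [2.79, 2.79, 3.14, 3.14, 3.14, 3.14].

## Interface

Orientations are given as [roll, pitch, yaw] about the fixed x, y, z axes, in that order (R = Rz(yaw) Ry(pitch) Rx(roll)).
In Python, from bench import robot gives the robot as it stands.
- The arm moves only by the tool carry_out, never from a script. Its argument "increments" is a list of rows, each a list of 3 entries, a list of its own where there are three numbers: the closure in counts, from 0 (fully open) to 255 (shut), then the shift along the tool's x, y, z in mm, then the turn about the tool's z in degrees. In form: [[fingers, [dx, dy, dz], twist], ...]. A call has 1 to 8 rows; each row shifts and turns the commanded pose from where the row before left it, along the tool's axes as they then stand; what a row does not reach is not made up. A row lasts 1/10 s, in which the tool goes at most 50 mm and 8.59 degrees, less where a joint would pass 70% of its speed; a pose out of reach is approached as far as the arm can. A call with a gripper value outside its range is refused whole. The fingers move at their own pace and stop on an object; the grip force is fixed at half the most. Time passes only in rows, so rows that do not move let the fingers close. It gives the time, the measured TCP pose, the force, the opening and the grip force at its end, in the units of the state.
- robot.get_obs(): the state, without advancing time (a new reading comes with each control period).
- robot.snapshot(name): name is "scene" or "top" or "wrist"; returns the picture (480x640x3 uint8, blue, green, red); there is no depth.
- robot.get_calibration(name): a dict with "vfov" (degrees; the focal length in pixels is half the picture's height over the tangent of half this angle, whatever the lens; pixels are square), "cx", "cy" (the principal point, pixels), "T" (4x4, takes a point from camera to world coordinates). Camera axes: x right, y down, z forward; pixel columns grow to the right and rows downward; lengths in m; the calibration is good to about 2 mm. A picture is of the moment at which its call begins: read the wrist's pose just before it. get_calibration takes no time and is no camera call; for the wrist camera it gives the pose at the moment of the call.
- robot.close_job(): hands the job in; it is judged then, once.
The state is a dict: "time": time; "joint_positions": joint angles; "qvel": joint speeds; "joint_torque": joint torques, N m; "tool_pos": TCP position; "ee_rot": TCP orientation; "wrist_force": force on the tool from outside, world axes, zero at the start; "wrist_torque": the same for the moment, N m; "width": finger opening in m; "finger_force": force on a finger pad.
Only numpy, scipy, OpenCV 4.12 (cv2) and the standard library are available. Lean on these libraries where they do the work, as an engineer would, in place of code of your own. Each camera call takes 0.05 s, during which the arm holds its last target. There are 200 camera calls.

## Task

Set up the green filter: pick up the green filter cup and lower it, upright, into the green conical sleeve until it just rests there by its own weight, then let go. Keep hold of it until its foot is well inside the sleeve rather than dropping it in, and do not press it down, or the tapers will wedge. Leave the purple and white cups standing where they are.

Things in the scene. Friction and masses are not known exactly. Their poses are not given: they have to be found in the camera images.
- green_cup: Green filter cup, loose, about 80 g, 95 mm tall, standing upright. Lower part: tapered foot, 28 mm in diameter at the bottom, 50 mm at a height of 50 mm. Above it: straight open bowl, 50 mm outside, 45 mm high and deep, wall 3 mm, to be gripped round the outside. Origin: centre of the underside; z up along its axis.
- green_mouth (a point): Centre of the green conical sleeve's round mouth, level with its rim, 90 mm above the bench; z up. The sleeve: open tapered ring 40 mm tall, 44 mm inside and 52 mm outside at the mouth, same taper as the cup's foot, on a grey receiver 90 mm wide, 38 mm high. A cup resting in it has its underside about 36 mm below the mouth. A like purple sleeve stands elsewhere, not to be used.
- green_sleeve (a joint): How far the green sleeve is pushed down (m): 0 is free, it slides straight down on a soft spring (about 1 N per mm, up to 14 mm). The cup's weight alone sinks it about 1 mm; pushed 10 mm down, the cup counts as wedged.
- purple_cup: Purple filter cup of the same shape and size as the green one, standing loose on the bench; a bystander. Origin: centre of the underside, z up.
- white_cup: White filter cup of the same shape and size as the green one, standing loose on the bench; a bystander. Origin: centre of the underside, z up.

How it is judged:
On the way:
1. The green cup's foot is lowered at least 15 mm into the green sleeve while the gripper still holds the cup (z of green_cup in the frame of green_mouth below -0.015 m and horizontal distance between green_cup and green_mouth below 0.012 m and contact force between the fingers and green_cup above 0.3 N), for 0.05 s.
At the end, for the whole second after the job is handed in: The green cup rests released and still in the green sleeve, its underside 26 to 46 mm below the mouth, within 10 mm of the centre and within 10 degrees of upright, the sleeve less than 5 mm down; the purple and white cups still stand upright within 30 mm of where they were (z of green_cup in the frame of green_mouth between -0.046 and -0.026 m and horizontal distance between green_cup and green_mouth below 0.01 m and angle between each of green_cup, purple_cup, white_cup's own z axis and vertical below 0.175 rad and value of joint green_sleeve below 0.005 m and linear speed of green_cup below 0.02 m/s); the robot touches nothing.
It fails at once if The green sleeve is pushed down 10 mm or more: the cup is wedged (value of joint green_sleeve above 0.01 m).
It fails at once if The purple cup is moved more than 30 mm (distance of purple_cup from where it was at the start of the episode above 0.03 m).
It fails at once if The white cup is moved more than 30 mm (distance of white_cup from where it was at the start of the episode above 0.03 m).
It also fails if it takes over 38 s, if anything falls off the work surface, if the arm or the gripper's body presses on something with over 40 N, if the wrist force passes 120 N, or if a joint passes its speed limit or range.

## Working session

There is one attempt and no reset: what is moved stays moved. The work goes in short steps, Python scripts to look and compute and a tool call to move; the robot and the scene stay as the last step left them, time stands still between calls to the robot, and variables do not carry over. Pictures are saved under pics/ and viewed, at most 10 in all, crops included, and the job is handed in when it is done.

Besides the shell and the picture viewer there is one more tool, called after "Call:" as a command line: name --argument value ..., lists and objects as JSON in quotes. carry_out: Moves the arm, as the interface text tells. Its arguments: {"type":"object","properties":{"increments":{"type":"array","items":{"type":"array"}}},"required":["increments"]}

```bash
mkdir -p pics; python3 - <<'E'
from bench import robot
import cv2,numpy as np
for n in("scene","top"):
    cv2.imwrite(f"pics/{n}0.png",robot.snapshot(n))
    c=robot.get_calibration(n);print(n,c["vfov"],c["cx"],c["cy"],np.round(c["T"],3).tolist(),[k for k in c])
o=robot.get_obs();print(o["tool_pos"],o["ee_rot"],o["width"],o["time"])
E
```

```text
scene 57.97666227230936 313.85868026491477 238.66254398009332 [[-0.587, 0.459, -0.666, 0.977], [0.809, 0.334, -0.483, 0.336], [0.001, -0.823, -0.568, 0.464], [0.0, 0.0, 0.0, 1.0]] ['vfov', 'cx', 'cy', 'T']
top 51.31239176206058 318.10780908014175 239.5445998386881 [[-0.004, -0.992, 0.126, 0.449], [-1.0, 0.005, 0.006, 0.011], [-0.007, -0.126, -0.992, 0.914], [0.0, 0.0, 0.0, 1.0]] ['vfov', 'cx', 'cy', 'T']
[0.16070211 0.52553795 0.21842933] [-3.13966280e+00 -2.10952583e-04  2.84475801e+00] 0.09391015990571523 0.1
```

View pics/top0.png

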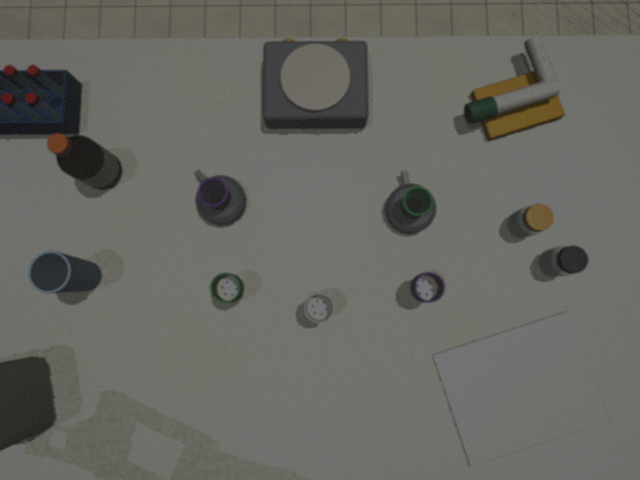

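View pics/scene0.png

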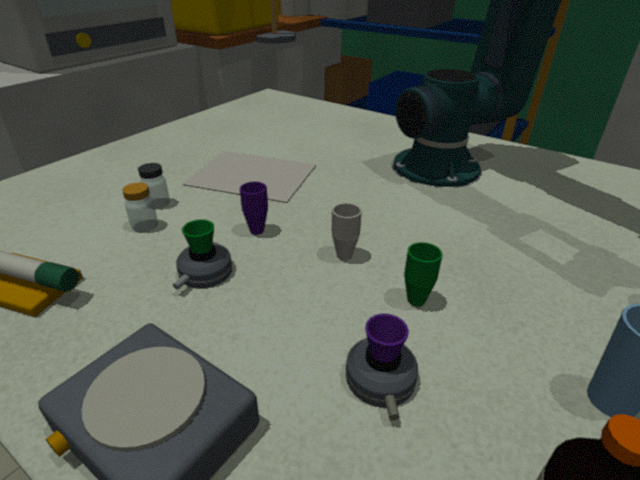

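The top view shows the green cup at about (227,288) and the green sleeve at (417,200). The scene view agrees, with the cup at (421,272) and the sleeve at (199,235). The white cup is between them at (318,308) in the top view.

```bash
cat > h.py <<'E'
import cv2,numpy as np
from bench import robot
def ray(c,uv):
    f=240/np.tan(np.radians(c["vfov"])/2)
    d=c["T"][:3,:3]@np.array([(uv[0]-c["cx"])/f,(uv[1]-c["cy"])/f,1.])
    return c["T"][:3,3],d
def onz(c,uv,z):
    o,d=ray(c,uv);return o+d*(z-o[2])/d[2]
def mask(im,col):
    h=cv2.cvtColor(im,cv2.COLOR_BGR2HSV)
    lo,hi={"g":((50,90,20),(80,255,255)),"p":((120,80,20),(150,255,255))}[col]
    return cv2.inRange(h,lo,hi)
def blobs(m,amin=60):
    cs,_=cv2.findContours(m,cv2.RETR_EXTERNAL,cv2.CHAIN_APPROX_NONE)
    return [cv2.convexHull(c) for c in cs if cv2.contourArea(cv2.convexHull(c))>amin]
def rim(c,hull,z):
    P=np.array([onz(c,p[0],z)[:2] for p in hull],np.float32)
    return cv2.minEnclosingCircle(P)
E
python3 - <<'E'
from h import *
im=cv2.imread("pics/top0.png");c=robot.get_calibration("top")
for col in"gp":
    for b in blobs(mask(im,col)):
        x=b[:,0].mean(0);
        for z in(.095,.09):
            e=cv2.fitEllipse(b);print(col,np.round(e[0]),np.round(e[1],1),z,np.round(onz(c,e[0],z),4),np.round(rim(c,b,z),4) if 0 else rim(c,b,z))
im=cv2.imread("pics/scene0.png");c=robot.get_calibration("scene")
for col in"gp":
    for b in blobs(mask(im,col)):
        x,y,w,h=cv2.boundingRect(b)
        if x>150 and y>150: print("scene",col,(x,y,w,h),"top mid",onz(c,(x+w/2,y+0.14*w+3),.092))
E
```

```text
g [417. 201.] [28.3 29. ] 0.095 [ 0.6176 -0.1494  0.095 ] ((0.6178778409957886, -0.1492745727300644), 0.02508365735411644)
g [417. 201.] [28.3 29. ] 0.09 [ 0.6186 -0.1504  0.09  ] ((0.6189082860946655, -0.15025141835212708), 0.02523612231016159)
g [484. 105.] [13.5 27. ] 0.095 [ 0.7839 -0.2684  0.095 ] ((0.781173050403595, -0.26637643575668335), 0.02088097855448723)
g [484. 105.] [13.5 27. ] 0.09 [ 0.786  -0.2701  0.09  ] ((0.7832000851631165, -0.2680681347846985), 0.021007848903536797)
p [212. 192.] [28.3 29.2] 0.095 [0.6348 0.1928 0.095 ] ((0.6349831819534302, 0.19257506728172302), 0.024967297911643982)
p [212. 192.] [28.3 29.2] 0.09 [0.636  0.1939 0.09  ] ((0.6361179947853088, 0.19368445873260498), 0.025119032710790634)
scene g (405, 243, 37, 64) top mid [0.47292332 0.16750621 0.092     ]
scene g (182, 220, 32, 35) top mid [ 0.62273025 -0.14543976  0.092     ]
scene p (366, 314, 42, 49) top mid [0.63158161 0.19254898 0.092     ]
scene p (240, 182, 27, 53) top mid [ 0.47610425 -0.16233777  0.092     ]
```

```bash
python3 - <<'E'
from h import *
im=cv2.imread("pics/top0.png");c=robot.get_calibration("top")
h=cv2.cvtColor(im,cv2.COLOR_BGR2HSV)
print(h[288,208:248].tolist())
m=cv2.inRange(h,(40,45,10),(90,255,255));m[:,:190]=0;m[:,260:]=0;m[:260]=0;m[320:]=0
for b in blobs(m,20): print(cv2.fitEllipse(b),rim(c,b,.095))
print("white",onz(c,(318,308),.095),"purple",onz(c,(427,288),.095))
E
```

```text
[[45, 9, 112], [60, 19, 105], [66, 62, 87], [64, 83, 74], [66, 72, 57], [47, 51, 45], [51, 58, 44], [53, 47, 49], [60, 17, 60], [30, 20, 89], [24, 24, 108], [30, 18, 113], [26, 18, 111], [30, 13, 99], [17, 19, 92], [30, 18, 101], [15, 5, 110], [80, 7, 114], [130, 7, 113], [100, 7, 115], [120, 4, 115], [120, 4, 114], [90, 4, 115], [100, 7, 116], [110, 7, 115], [0, 0, 116], [120, 2, 113], [135, 5, 102], [60, 3, 85], [60, 29, 71], [63, 61, 75], [63, 89, 69], [58, 64, 56], [63, 59, 43], [54, 52, 49], [53, 35, 65], [45, 29, 89], [26, 21, 99], [30, 21, 108], [36, 25, 104]]
((225.91409301757812, 287.7372131347656), (30.234960556030273, 32.632747650146484), 86.10578918457031) ((0.47512173652648926, 0.166792094707489), 0.02670901268720627)
white [0.44109638 0.01652502 0.095     ] purple [ 0.47275742 -0.16130208  0.095     ]
```

Call:
carry_out --increments '[[0,[-40,-25,0],0],[0,[-40,-25,0],0],[0,[-40,-25,0],0],[0,[-40,-25,0],0],[0,[-40,-25,0],0],[0,[-40,-25,0],0],[0,[-40,-25,0],0]]'

```text
time: 0.8
tool_pos: [0.3781, 0.275, 0.2191]
ee_rot: [-3.141, -0.0, 2.845]
wrist_force: [1.5, 0.1, 1.0]
width: 0.0939
finger_force: 0.0
```

```bash
python3 - <<'E'
from h import *
c=robot.get_calibration("wrist");im=robot.snapshot("wrist");cv2.imwrite("pics/w1.png",im)
print(np.round(c["T"],3).tolist(),c["vfov"],robot.get_obs()["tool_pos"])
E
```

```text
[[0.293, 0.92, 0.26, 0.301], [0.956, -0.282, -0.08, 0.299], [-0.0, 0.272, -0.962, 0.385], [0.0, 0.0, 0.0, 1.0]] 60.47210339057859 [0.38263317 0.26957388 0.21887648]
```

View pics/w1.png

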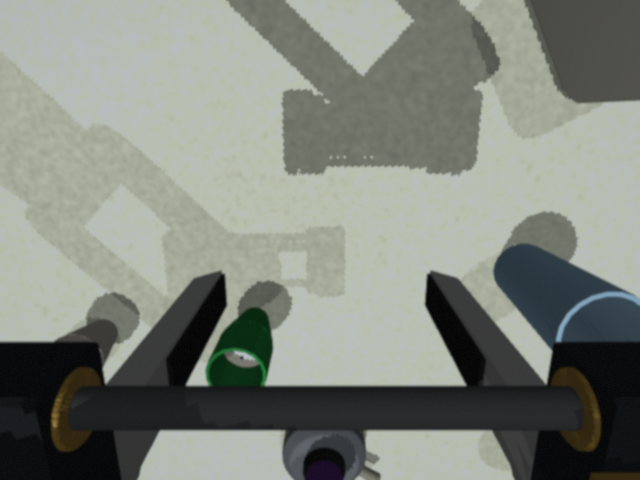

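The wrist view shows the cup's rim ring centred at about (238,367), with the cup between and ahead of the jaws.

```bash
python3 - <<'E'
from h import *
c=robot.get_calibration("wrist");im=cv2.imread("pics/w1.png");
h=cv2.cvtColor(im,cv2.COLOR_BGR2HSV)
m=cv2.inRange(h,(50,120,90),(80,255,255));m[:338]=0;m[:,:195]=0;m[:,285:]=0
b=max(blobs(m),key=cv2.contourArea);print(cv2.fitEllipse(b),cv2.boundingRect(b),rim(c,b,.095))
C=np.array(rim(c,b,.095)[0]);t=robot.get_obs();d=C-t["tool_pos"][:2];y=t["ee_rot"][2]
print("tool dx,dy mm",1e3*(d@[np.cos(y),np.sin(y)]),1e3*(d@[np.sin(y),-np.cos(y)]))
E
```

```text
((235.71153259277344, 373.041015625), (50.000675201416016, 59.5429801940918), 99.52790069580078) (207, 348, 59, 38) ((0.47848910093307495, 0.16299159824848175), 0.02442963980138302)
tool dx,dy mm -123.40478673035268 -72.93422926896397
```

Call:
carry_out --increments '[[0,[-41,-24,0],0],[0,[-41,-24,0],0],[0,[-40,-24,0],0],[0,[0,0,20],0],[0,[0,0,0],0]]'

```text
time: 1.35
tool_pos: [0.472, 0.1708, 0.1961]
ee_rot: [-3.138, -0.006, 2.842]
wrist_force: [-0.4, -0.1, -0.5]
width: 0.0939
finger_force: 0.0
```

```bash
python3 - <<'E'
from h import *
t=robot.get_obs();c=robot.get_calibration("wrist");im=robot.snapshot("wrist");cv2.imwrite("pics/w2.png",im)
h=cv2.cvtColor(im,cv2.COLOR_BGR2HSV)
m=cv2.inRange(h,(50,100,20),(85,255,255))
y=t["ee_rot"][2]
print(t["tool_pos"],y)
for b in blobs(m,500):
    C=np.array(rim(c,b,.095)[0]);d=C-t["tool_pos"][:2]
    print(cv2.boundingRect(b),rim(c,b,.095),"tool dx,dy mm",1e3*(d@[np.cos(y),np.sin(y)]),1e3*(d@[np.sin(y),-np.cos(y)]))
E
```

```text
[0.47197958 0.17084494 0.19614533] 2.8420679476089163
(290, 196, 71, 80) ((0.47061049938201904, 0.1716003119945526), 0.028070783242583275) tool dx,dy mm 1.531010773557214 0.31777517358920804
```

View pics/w2.png

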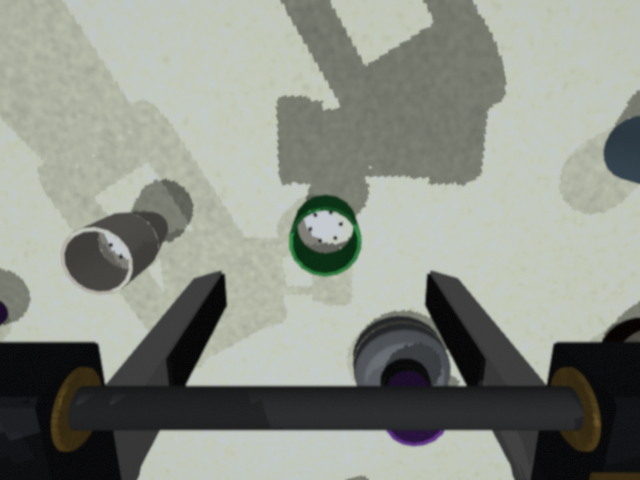

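The cup sits midway between the fingers, with its rim at about (325,240), so it lines up to within about 2 mm. Next I'll descend and grip.

Call:
carry_out --increments '[[0,[-1,0,30],0],[0,[0,0,30],0],[0,[0,0,30],0],[0,[0,0,20],0],[0,[0,0,12],0],[0,[0,0,0],0],[255,[0,0,0],0],[255,[0,0,0],0]]'

```text
time: 2.2
tool_pos: [0.4751, 0.1724, 0.0793]
ee_rot: [3.14, 0.003, 2.845]
wrist_force: [0.9, -0.6, -0.4]
width: 0.0814
finger_force: 0.0
```

Call:
carry_out --increments '[[255,[0,0,0],0],[255,[0,0,0],0],[255,[0,0,0],0],[255,[0,0,0],0]]'

```text
time: 2.6
tool_pos: [0.4741, 0.1718, 0.0777]
ee_rot: [3.142, 0.0, 2.845]
wrist_force: [-1.0, 0.0, 0.2]
width: 0.0501
finger_force: 29.9
```

Call:
carry_out --increments '[[255,[0,0,-10],0],[255,[0,0,-30],0],[255,[0,0,-40],0],[255,[0,0,-40],0],[255,[0,0,-30],0],[255,[-20,-20,0],0],[255,[-30,-27,0],0],[255,[-30,-27,0],0]]'

```text
time: 3.4
tool_pos: [0.5294, 0.0771, 0.2287]
ee_rot: [3.141, 0.002, 2.846]
wrist_force: [-0.1, -0.0, -1.7]
width: 0.0498
finger_force: 29.9
```

Call:
carry_out --increments '[[255,[-30,-27,0],0],[255,[-30,-27,0],0],[255,[-30,-27,0],0],[255,[-30,-27,0],0],[255,[-30,-27,0],0],[255,[-30,-27,0],0],[255,[-20,-20,0],0],[255,[0,0,0],0]]'

```text
time: 4.2
tool_pos: [0.6675, -0.1587, 0.2259]
ee_rot: [-3.14, -0.001, 2.84]
wrist_force: [-0.3, 0.2, -1.4]
width: 0.0497
finger_force: 29.9
```

```bash
python3 - <<'E'
from h import *
t=robot.get_obs();c=robot.get_calibration("wrist");im=robot.snapshot("wrist");cv2.imwrite("pics/w3.png",im)
print(t["tool_pos"],t["ee_rot"],t["finger_force"],t["width"],t["time"])
y=t["ee_rot"][2]
for b in blobs(mask(im,"g"),300):
    r=rim(c,b,.09);d=np.array(r[0])-t["tool_pos"][:2]
    print(cv2.boundingRect(b),r,"dx,dy mm",1e3*(d@[np.cos(y),np.sin(y)]),1e3*(d@[np.sin(y),-np.cos(y)]))
E
```

```text
[ 0.66749837 -0.15873104  0.22587161] [-3.14048205e+00 -1.43265481e-03  2.84024646e+00] 29.85826405696571 0.04972970978516891 4.2
(251, 344, 24, 43) ((0.7672306299209595, -0.24911148846149445), 0.020827539265155792) dx,dy mm -122.0635606551098 -56.7065694979851
(264, 230, 126, 148) ((0.733250081539154, -0.17869329452514648), 0.06485000252723694) dx,dy mm -68.71370762611049 0.45279445377265737
(280, 123, 70, 71) ((0.6180604100227356, -0.15093187987804413), 0.025713207200169563) dx,dy mm 49.525018030704246 -7.2257680628206415
```

View pics/w3.png

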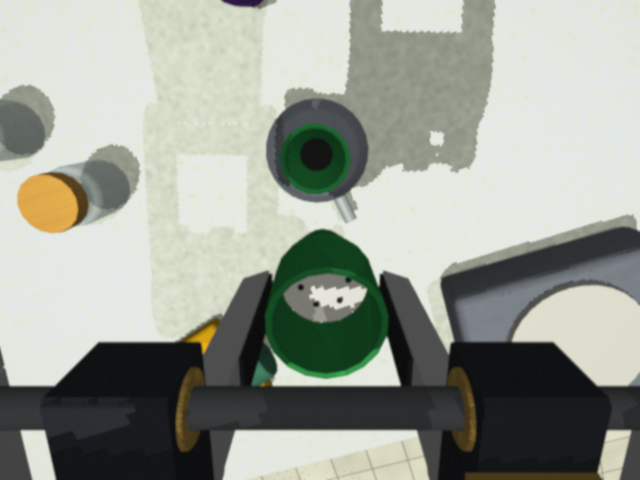

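The sleeve's mouth is at about (315,158), with a radius of 25.7 mm against 26 expected. The held cup's rim ring is centred near (326,323). I'll check how far the cup's axis is from the TCP.

```bash
python3 - <<'E'
from h import *
c=robot.get_calibration("wrist");t=robot.get_obs();y=t["ee_rot"][2];zr=t["tool_pos"][2]-.0777+.095
print(t["tool_pos"],t["ee_rot"])
# outer rim: lower arc of the green blob (below its widest row) is rim only
im=cv2.imread("pics/w3.png");b=[b for b in blobs(mask(im,"g"),2000) if cv2.boundingRect(b)[1]>200][0]
p=b[:,0];p=p[(p[:,1]>312)&(p[:,0]>255)];P=np.array([onz(c,q,zr)[:2] for q in p])
A=np.c_[2*P,np.ones(len(P))];s=np.linalg.lstsq(A,(P**2).sum(1),rcond=None)[0];C=s[:2]
print(p.tolist(),C,np.sqrt(s[2]+C@C))
for u in((265,320),(387,320),(326,377),(326,268)):
    d=onz(c,u,zr)[:2]-t["tool_pos"][:2];print(u,1e3*(d@[np.cos(y),np.sin(y)]),1e3*(d@[np.sin(y),-np.cos(y)]))
E
```

```text
[ 0.6669536  -0.15650739  0.22638599] [ 3.14132525e+00 -1.97935346e-03  2.84216827e+00]
[[389, 314], [389, 322], [388, 334], [378, 351], [364, 365], [361, 367], [347, 374], [343, 375], [338, 376], [330, 377], [321, 377], [309, 375], [304, 374], [290, 367], [287, 365], [286, 364], [274, 351], [264, 332]] [ 0.66689619 -0.15552338] 0.025326305698208658
(265, 320) 1.393540154252408 -23.50481159004062
(387, 320) 1.3689515470869906 25.37237862808498
(326, 377) -24.971413205519223 0.9289505159060762
(326, 268) 23.586357772612725 0.9383032647418469
```

Call:
carry_out --increments '[[255,[16,-3,0],0],[255,[20,-4,0],0],[255,[12,-2,0],0],[255,[0,0,20],0],[255,[0,0,20],0],[255,[0,0,0],0],[255,[0,0,0],0]]'

```text
time: 4.95
tool_pos: [0.618, -0.1483, 0.1878]
ee_rot: [3.141, -0.001, 2.846]
wrist_force: [0.5, 0.0, -0.7]
width: 0.0499
finger_force: 29.9
```

```bash
python3 - <<'E'
from h import *
ts=[]
for n in("scene","top"):
    im=robot.snapshot(n);t=robot.get_obs();ts.append(t["tool_pos"]);cv2.imwrite(f"pics/{n}4.png",im)
    if n=="scene": cv2.imwrite("pics/s4c.png",cv2.resize(im[120:300,100:300],None,fx=3,fy=3))
print(np.round(ts,4),t["ee_rot"],t["wrist_force"],t["time"])
E
```

```text
[[ 0.6186 -0.1487  0.1888]
 [ 0.6189 -0.149   0.1892]] [3.14138678e+00 2.42280818e-03 2.84549118e+00] [-0.14894032  0.51684214 -0.35447687] 5.05
```

View pics/s4c.png

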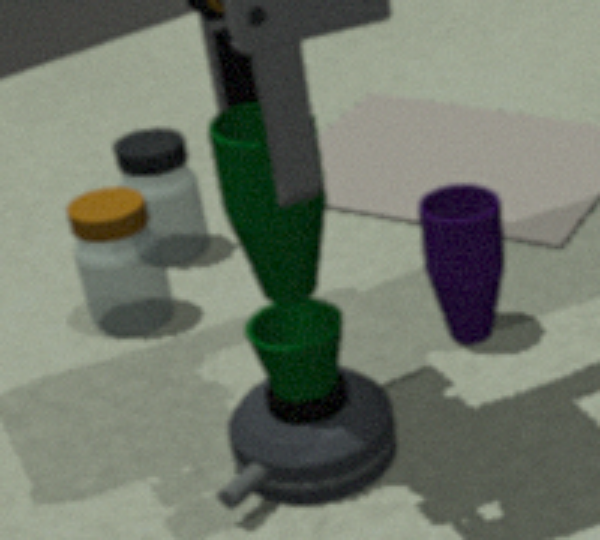

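The foot is at about (289,297) in the crop, 14 mm above the mouth. Following the cup's axis line down to the mouth at (295,323) leaves an error of about 1 mm. Now I'll lower it in stages and watch the force.

Call:
carry_out --increments '[[255,[0,0,10],0],[255,[0,0,10],0],[255,[0,0,10],0],[255,[0,0,8],0],[255,[0,0,3],0],[255,[0,0,0],0],[255,[0,0,0],0]]'

```text
time: 5.75
tool_pos: [0.6185, -0.1494, 0.1467]
ee_rot: [3.142, 0.0, 2.845]
wrist_force: [0.3, 0.2, -1.0]
width: 0.0501
finger_force: 29.9
```

```bash
python3 - <<'E'
from h import *
ts=[];fs=[]
for n in range(3):
    im=robot.snapshot("scene");t=robot.get_obs();ts.append(t["tool_pos"]);fs.append(t["wrist_force"])
print(np.round(ts,4),np.round(fs,1),t["time"])
E
```

```text
[[ 0.6187 -0.1495  0.147 ]
 [ 0.6187 -0.1495  0.1472]
 [ 0.6187 -0.1495  0.1472]] [[-0.   0.1 -0.8]
 [-0.  -1.2 -1.3]
 [ 0.7  0.3 -1.9]] 5.9
```

Call:
carry_out --increments '[[255,[0,0,4],0],[255,[0,0,4],0],[255,[0,0,2],0],[255,[0,0,0],0],[255,[0,0,0],0]]'

```text
time: 6.4
tool_pos: [0.6183, -0.1494, 0.1363]
ee_rot: [3.142, -0.0, 2.845]
wrist_force: [-0.7, 0.7, -1.4]
width: 0.05
finger_force: 29.9
```

Call:
carry_out --increments '[[255,[0,0,2],0],[255,[0,0,0],0],[255,[0,0,0],0]]'

```text
time: 6.7
tool_pos: [0.6184, -0.1495, 0.1346]
ee_rot: [-3.141, 0.0, 2.845]
wrist_force: [0.3, -0.2, -0.9]
width: 0.0497
finger_force: 29.9
```

Call:
carry_out --increments '[[255,[0,0,1],0],[255,[0,0,0],0],[255,[0,0,0],0]]'

```text
time: 7.0
tool_pos: [0.6184, -0.1496, 0.1336]
ee_rot: [-3.141, 0.0, 2.845]
wrist_force: [-0.0, -0.4, -0.2]
width: 0.0502
finger_force: 29.9
```

Call:
carry_out --increments '[[255,[0,0,1],0],[255,[0,0,0],0],[255,[0,0,0],0]]'

```text
time: 7.3
tool_pos: [0.6184, -0.1496, 0.1326]
ee_rot: [-3.141, 0.0, 2.845]
wrist_force: [-0.5, -2.0, 0.2]
width: 0.0496
finger_force: 29.9
```

```bash
python3 - <<'E'
from h import *
fs=[]
for n in range(4):
    im=robot.snapshot("scene");t=robot.get_obs();fs.append(t["wrist_force"])
print(t["tool_pos"],np.mean(fs,0))
E
```

```text
[ 0.61839943 -0.14958138  0.13258396] [-0.45888427 -1.96869355  0.42623533]
```

The cup has touched the sleeve, with a slight sideways load along -y. I'll ease it 1 mm that way, then release.

Call:
carry_out --increments '[[255,[0,-1,0],0],[255,[0,0,0],0],[255,[0,0,0],0]]'

```text
time: 7.8
tool_pos: [0.618, -0.15, 0.1322]
ee_rot: [3.141, -0.0, 2.845]
wrist_force: [0.2, 0.1, -0.5]
width: 0.0501
finger_force: 29.9
```

Call:
carry_out --increments '[[160,[0,0,0],0],[120,[0,0,0],0],[60,[0,0,0],0],[0,[0,0,0],0],[0,[0,0,0],0],[0,[0,0,0],0],[0,[0,0,0],0]]'

```text
time: 8.5
tool_pos: [0.6181, -0.1503, 0.1325]
ee_rot: [3.141, 0.0, 2.845]
wrist_force: [0.4, -0.6, -0.1]
width: 0.0861
finger_force: 0.0
```

Call:
carry_out --increments '[[0,[0,0,0],0],[0,[0,0,-10],0],[0,[0,0,-25],0],[0,[0,0,-35],0],[0,[0,0,-40],0],[0,[0,0,-10],0],[0,[0,0,0],0],[0,[0,0,0],0]]'

```text
time: 9.3
tool_pos: [0.6177, -0.1502, 0.2511]
ee_rot: [3.141, -0.002, 2.845]
wrist_force: [-0.4, -0.6, -1.1]
width: 0.0941
finger_force: 0.0
```

```bash
python3 - <<'E'
from h import *
c=robot.get_calibration("wrist");w=robot.snapshot("wrist");s=robot.snapshot("scene")
cv2.imwrite("pics/f.png",np.hstack([cv2.resize(w,(400,300)),cv2.resize(s[100:330,80:387],(400,300))]))
for b in blobs(mask(w,"g"),1500): print(cv2.boundingRect(b),rim(c,b,.149))
print(robot.get_obs()["tool_pos"])
E
```

```text
(288, 186, 71, 86) ((0.6119458079338074, -0.14927205443382263), 0.0300899725407362)
[ 0.61718    -0.15002095  0.24954386]
```

View pics/f.png

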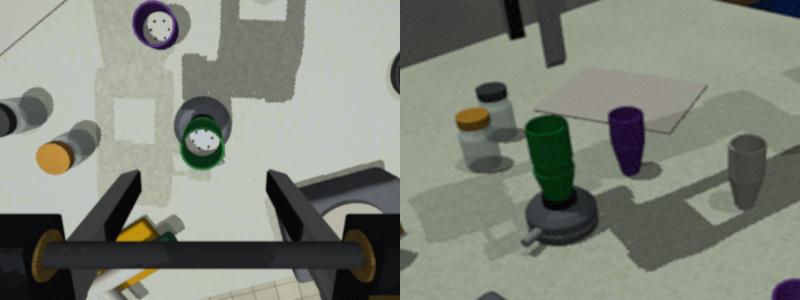

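The green cup stands upright in the sleeve, released, at (550,155) in the right half. The purple and white cups haven't moved and the gripper is clear.

```bash
python3 -c "
from bench import robot
print(robot.close_job())"
```

```text
the job is handed in; nothing more can be done
None
```

The green cup is resting upright and released in the green sleeve, with the purple and white cups left where they stood; the job is handed in, but the hand-in gave no verdict.

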